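# Let the dryer ball into the lever-lid bin

## Task

Press the bin's lever all the way down with your fingertips so that the lid opens wide and the dryer ball waiting on the chute rolls into the bin by itself, then let the lever come up slowly so that the lid settles fully shut without slamming. Work the lid only by its lever, do not touch the ball, and leave the cup, jar and carton where they stand.

Things in the scene. Friction and masses are not known exactly. Their poses are not given: they have to be found in the camera images.
- bin: Clear open plastic bin fixed to the counter, 200 (x) x 180 (y) x 130 mm high; origin at the centre of its underside, z up. The lever sticks out of its -x face, the lid hinge runs along its +x rim. A grey chute, 74 mm wide, centred at bin x = -40 mm, rises outward from its +y rim to bin y = 215 mm, at most 190 mm above the counter. A grey linkage cover lies along its -y side.
- pad (a point): Centre of the top face of the steel lever's thumb pad, 36 mm along the lever x 38 mm wide. The lever turns about a level axis along the bin's y, at bin x = -112, z = 85 mm. Seen from it the pad centre is 100 mm out along the lever and 4 mm up. At rest the lever slopes up 0.25 rad (pad face 114 mm above the counter), fully pressed down 0.25 rad (64 mm): 50 mm of nearly vertical travel.
- lever (a joint): Lever angle in rad: 0 at rest (up), 0.5 fully pressed, at a stop. It has no spring or catch: the weight of the lid brings it back up, with about 4 to 8 N at the pad, so it must be held down and eased up.
- lid (a joint): Lid angle in rad: 0 shut, 1.0 wide open; linked to the lever, always twice the lever's angle, and hardly damped: if the lever is let go the lid falls and slams.
- lid_front (a point): Middle of the upper front edge of the lid, 173 mm above the counter when shut. The lid is a white plastic cover with 38 mm deep skirts, 208 mm from hinge to front; its front edge rises to about 0.33 m when wide open.
- ball: Dark rubber dryer ball with small nubs, 56 mm diameter, 40 to 85 g; origin at its centre. It waits on the sloping chute, leaning on the side of the shut lid, and rolls into the bin when the lid is about half open.
- cup: White plastic measuring cup, 68 mm wide, 70 mm high, standing; origin at the centre of its underside.
- jar: Glass jar, 60 mm diameter, 100 mm high, standing; origin at the centre of its underside.
- carton: Small cardboard carton, 65 x 100 x 50 mm high; origin at the centre of its underside.

How it is judged:
On the way:
1. the lever is pressed, the lid wide open (beyond 0.8 of its 1.0 rad) and the ball inside the bin (value of joint lid above 0.8 rad and x of ball in the frame of bin between -0.1 and 0.1 m and y of ball in the frame of bin between -0.09 and 0.09 m and z of ball in the frame of bin below 0.09 m), for 0.2 s.
At the end, for the whole second after the job is handed in: The lid is shut (within 0.04 rad) and the lever back up (within 0.03 rad), the ball lies inside the bin, nearly at rest, and the cup, jar and carton stand upright within 20 mm of where they were (value of joint lid below 0.04 rad and value of joint lever below 0.03 rad and x of ball in the frame of bin between -0.1 and 0.1 m and y of ball in the frame of bin between -0.09 and 0.09 m and z of ball in the frame of bin below 0.09 m and linear speed of ball below 0.1 m/s and distance of each of cup, jar, carton from where it was at the start of the episode below 0.02 m and angle between each of cup, jar, carton's own z axis and vertical below 0.1 rad); the robot touches nothing.
It fails at once if the lid slams: it comes down faster than 1.3 rad/s in the last 0.35 rad (value of joint lid below 0.35 rad and velocity of joint lid below -1.3 rad/s).
It fails at once if the robot pushes the lid itself (contact force between any of the fingers, the arm and lid above 0.5 N).
It fails at once if the robot touches the ball (contact force between any of the fingers, the arm and ball above 0.3 N).
It fails at once if the ball is lifted off the chute or falls outside the bin (height (world z) of ball above 0.22 m or (height (world z) of ball below 0.1 m and (y of ball in the frame of bin above 0.1 m or y of ball in the frame of bin below -0.1 m or x of ball in the frame of bin above 0.11 m or x of ball in the frame of bin below -0.11 m))).
It fails at once if a bystander is lifted, shoved or tipped (distance of any of cup, jar, carton from where it was at the start of the episode above 0.03 m or height (world z) of any of cup, jar, carton above 0.015 m or angle between any of cup, jar, carton's own z axis and vertical above 0.3 rad).
It also fails if it takes over 42 s, if anything falls off the work surface, if the arm or the gripper's body presses on something with over 40 N, if the wrist force passes 120 N, or if a joint passes its speed limit or range.

## Robot

A 6-joint arm with a two-finger parallel gripper is mounted at the origin on the work surface. World frame = base frame: x ahead of the robot, y to its left, z up, the work surface at z = 0. Lengths are in m, angles in rad, forces in N, time in s.
With the tool pointing down it reaches from about 0.325 to 0.775 m from the base axis. Payload 9.3 kg.
Tool frame: the origin (TCP) lies on the centre line of the jaws, within the pads' length; the fingertips stand 25 mm ahead of it and the grasp point (between the pads) lies 6 mm ahead of it; z points along the fingers, y is the line along which they close (so a half turn about z gives the same grasp; the last joint's range is limited). The gripper opens to 85 mm and grips with 20 to 120 N. Pads are 22 mm wide; open, the fingers measure 114 mm over their backs; the gripper's body (76 mm by 85 mm) begins 54 mm behind the grasp point. The pads swing forward as they close: fully open they stand 13 mm farther back than shut.
Start: joints at [-1.385, 0.259, 0.021, 1.334, 0, 1.418], TCP at [0.183, -0.519, 0.256] pointing down, gripper open.
Joint ranges: [-3.04, 3.04], [-0.91, 1.82], [-1.04, 1.36], [-1.92, 1.95], [-1.52, 1.45], [-3.14, 3.14]. Speed limits (rad/s): [2.22, 2.22, 2.79, 3.14, 3.14, 3.14].

## Interface

Orientations are given as a rotation vector (axis times angle).
In Python, from rig import robot, vision, order gives the robot as it stands.
- The arm moves only by the shell command python3 -m pendant 'ROWS'. ROWS is JSON, a list of rows, each a list of 7 numbers: the shift along the world's x, y, z in units of 40 mm (1.0 is 40 mm), then the turn, a rotation vector about the world's x, y, z in units of 6 degrees (1.0 is 6 degrees), then the opening in per cent of the stroke, from 0 (shut) to 100 (fully open). In form: [[tx, ty, tz, rx, ry, rz, jaw], ...]. A call has exactly 8 rows; each row shifts and turns the commanded pose from where the row before left it; what a row does not reach is not made up. A row lasts 1/12 s, in which the tool goes at most 41.7 mm and 7.16 degrees, less where a joint would pass 70% of its speed; a pose out of reach is approached as far as the arm can. A call is refused whole if a number of a shift passes 1 or a number of a turn 1, either way. A call with a gripper value outside its range is refused whole. The fingers move at their own pace and stop on an object; the grip force is fixed at half the most. Time passes only in rows, so rows that do not move let the fingers close, or fill a call up. It gives the time, the measured TCP pose, the force, the opening and the grip force at its end, in the units of the state.
- robot.read_state(): the state, without advancing time (a new reading comes with each control period).
- vision.capture(name): name is "scene" or "top"; returns a dict with "frame" (480x640x3 uint8, blue, green, red), "fx", "fy", "cx", "cy" (pixels), "camera_from_world" (4x4, takes a point from world to camera coordinates). Camera axes: x right, y up, looking along -z (the intrinsics and any distortion apply to the point x, -y, -z); pixel columns grow to the right and rows downward; lengths in m; the calibration is good to about 2 mm. A picture is of the moment at which its call begins. There is no depth.
- order.sign_off(): hands the job in; it is judged then, once.
The state is a dict: "t": time; "joint_positions": joint angles; "joint_velocities": joint speeds; "tau": joint torques, N m; "position": TCP position; "tcp_rot": TCP orientation; "wrist_force": force on the tool from outside, world axes, zero at the start; "ft_torque": the same for the moment, N m; "width": opening from 0.0 (shut) to 1.0 (fully open); "grasp_force": force on a finger pad.
Only numpy, scipy, OpenCV 4.12 (cv2) and the standard library are available. Lean on these libraries where they do the work, as an engineer would, in place of code of your own. Each camera call takes 0.05 s, during which the arm holds its last target. There are 200 camera calls.

## Working session

There is one attempt and no reset: what is moved stays moved. The work goes in short steps, Python scripts to look and compute and a shell command to move; the robot and the scene stay as the last step left them, time stands still between calls to the robot, and variables do not carry over. Pictures are saved under pics/ and viewed, at most 10 in all, crops included, and the job is handed in when it is done.

```bash
mkdir -p pics; python3 - <<'E'
from rig import robot, vision
import cv2,numpy as np
for n in("scene","top"):
    c=vision.capture(n); cv2.imwrite(f"pics/{n}0.png",c["frame"])
    print(n,c["fx"],c["fy"],c["cx"],c["cy"],[k for k in c]); print(np.round(c["camera_from_world"],4).tolist())
s=robot.read_state(); print(s)
E
```

```text
scene 517.5613657446902 517.5613657446902 320.56067423002753 241.1270750733022 ['frame', 'fx', 'fy', 'cx', 'cy', 'camera_from_world']
[[-0.8404, 0.542, 0.0065, 0.4612], [-0.404, -0.6344, 0.659, 0.151], [0.3613, 0.5512, 0.7521, -1.1532], [0.0, 0.0, 0.0, 1.0]]
top 608.5831532385231 608.5831532385231 319.5449830050492 235.05368736237924 ['frame', 'fx', 'fy', 'cx', 'cy', 'camera_from_world']
[[-0.0177, -0.9998, 0.0087, 0.0293], [0.9881, -0.0162, 0.1529, -0.5581], [-0.1528, 0.0113, 0.9882, -1.2278], [0.0, 0.0, 0.0, 1.0]]
{'t': 0.1, 'joint_positions': array([-1.38460257e+00,  2.59134916e-01,  2.08436903e-02,  1.33371401e+00,
       -2.56935475e-05,  1.41820794e+00]), 'joint_velocities': array([-0.00040208,  0.00046761,  0.00165463, -0.00134502,  0.00087578,
       -0.00035526]), 'tau': array([ 5.49798366e-03, -5.56694019e+01,  3.45071661e+01,  1.16024443e-02,
       -4.63208983e-05, -2.67367419e-06]), 'position': array([ 0.18273906, -0.51851573,  0.25572952]), 'tcp_rot': array([-3.09543792e+00, -5.29412815e-01,  7.22317177e-05]), 'wrist_force': array([-0.20075252,  0.32008723,  0.25427056]), 'ft_torque': array([-0.00330247,  0.0396232 , -0.06117453]), 'grasp_force': 0.0, 'width': 0.9994798237718377}
```

View pics/top0.png

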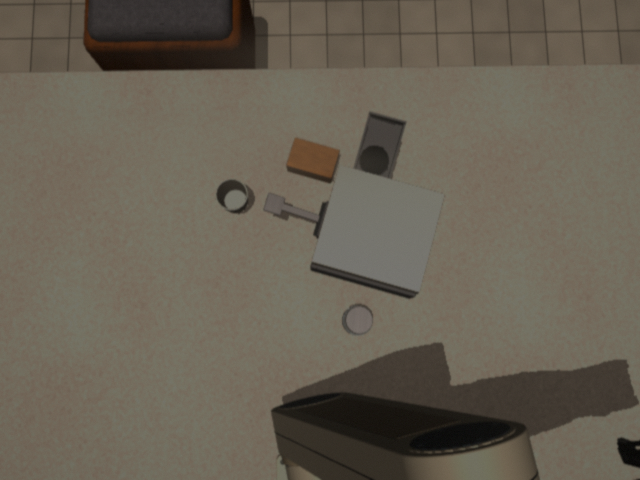

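View pics/scene0.png

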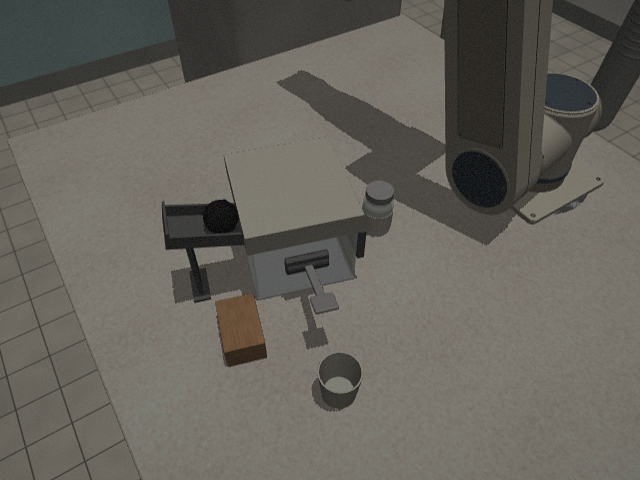

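Top view: the lid has corners at about (342,168), (443,192), (417,294) and (312,265). The pad is at (275,205), cup (235,196), carton (314,160), jar (358,319) and ball (374,160). In the scene view the pad is at (322,302), with the cup and carton on either side of it.

```bash
cat >h.py <<'E'
from rig import robot, vision
import cv2,numpy as np
def ray(c,u,v):
    T=c["camera_from_world"];R=T[:3,:3];o=-R.T@T[:3,3]
    return o,R.T@np.array([(u-c["cx"])/c["fx"],-(v-c["cy"])/c["fy"],-1])
def onz(c,u,v,z):
    o,d=ray(c,u,v);return o+d*(z-o[2])/d[2]
def tri(a,b):
    (o1,d1),(o2,d2)=a,b
    s=np.linalg.lstsq(np.c_[d1,-d2],o2-o1,rcond=None)[0]
    p,q=o1+s[0]*d1,o2+s[1]*d2;return (p+q)/2,np.linalg.norm(p-q)
E
python3 - <<'E'
from h import *
np.set_printoptions(precision=4,suppress=True)
t=vision.capture("top");s=vision.capture("scene")
print("pad",onz(t,275,205,.114),onz(s,322,302,.114),tri(ray(t,275,205),ray(s,322,302)))
print("leverroot",onz(t,318,218,.09))
for p in[(342,168),(443,192),(417,291),(312,263)]:print("lid",onz(t,*p,.173))
print("cup",onz(t,233,194,.07),"jar",onz(t,358,319,.1))
for p in[(296,139),(339,151),(332,180),(288,166)]:print("carton",onz(t,*p,.05))
# crop pad
a=cv2.resize(t["frame"][150:260,210:350],None,fx=4,fy=4,interpolation=cv2.INTER_CUBIC)
b=cv2.resize(s["frame"][240:350,270:380],None,fx=4,fy=4,interpolation=cv2.INTER_CUBIC)[:440,:240+0+0]
cv2.imwrite("pics/c1.png",np.hstack([a,b]))
E
```

```text
pad [0.6093 0.1079 0.114 ] [0.6173 0.1088 0.114 ] (array([0.6127, 0.1066, 0.1068]), np.float64(0.005239850897566557))
leverroot [0.5861 0.0228 0.09  ]
lid [ 0.6669 -0.0238  0.173 ]
lid [ 0.6171 -0.2142  0.173 ]
lid [ 0.4309 -0.1569  0.173 ]
lid [0.4861 0.0362 0.173 ]
cup [0.6429 0.197  0.07  ] jar [ 0.3827 -0.0517  0.1   ]
carton [0.765  0.0663 0.05  ]
carton [ 0.7372 -0.0246  0.05  ]
carton [ 0.6743 -0.0084  0.05  ]
carton [0.7061 0.0839 0.05  ]
```

View pics/c1.png

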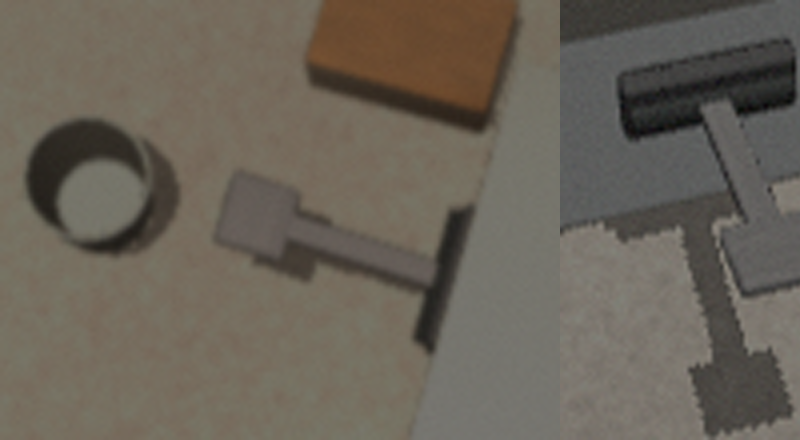

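```bash
python3 -m pendant '[[0.2,0.2,0.8,0,0,0.6,0],[0.4,0.6,0.8,0,0,0.6,0],[0.4,0.7,0.4,0,0,0.6,0],[0.5,0.7,0.4,0,0,0.6,0],[0.5,0.7,0,0,0,0.6,0],[0.5,0.7,0,0,0,0.6,0],[0.5,0.7,0,0,0,0.6,0],[0.5,0.7,0,0,0,0.6,0]]' && python3 -m pendant '[[0.5,0.7,0,0,0,0.6,0],[0.5,0.7,0,0,0,0.6,0],[0.5,0.7,0,0,0,0.6,0],[0.5,0.7,0,0,0,0.6,0],[0.5,0.7,0,0,0,0.6,0],[0.5,0.7,0,0,0,0.6,0],[0.5,0.7,0,0,0,0.6,0],[0.5,0.7,0,0,0,0.6,0]]'; python3 -c "
from rig import robot
print(robot.read_state()['joint_positions'])"
```

```text
t: 0.87
position: [0.3228, -0.318, 0.3513]
tcp_rot: [2.866, 1.287, 0.0]
wrist_force: [1.2, -0.8, 0.1]
width: 0.001
grasp_force: 0.0
t: 1.53
position: [0.4829, -0.0938, 0.3513]
tcp_rot: [2.455, 1.96, 0.0]
wrist_force: [0.3, -1.5, 0.0]
width: 0.002
grasp_force: 0.0
[-3.62669746e-01  1.47101565e-01  1.15664403e-01  1.53927047e+00
 -4.87611760e-05  1.43165178e+00]
```

```bash
python3 -m pendant '[[0.47,0.75,0,0,0,0.6,0],[0.47,0.75,0,0,0,0.6,0],[0.47,0.75,0,-0.4,0.1,0.6,0],[0.47,0.75,0,-0.5,0.1,0.5,0],[0.47,0.75,0,-0.5,0.2,0,0],[0.47,0.75,-0.6,-0.5,0.1,0,0],[0.46,0.75,-0.6,-0.5,0.2,0,0],[0,0,-0.6,-0.5,0.1,0,0]]' && python3 -m pendant '[[0,0,-0.7,0,0,0,0],[0,0,-0.7,0,0,0,0],[0,0,-0.6,0,0,0,0],[0,0,0,0,0,0,0],[0,0,0,0,0,0,0],[0,0,0,0,0,0,0],[0,0,0,0,0,0,0],[0,0,0,0,0,0,0]]'; python3 - <<'E'
from h import *
from scipy.spatial.transform import Rotation as R
r=robot.read_state();z=R.from_rotvec(r["tcp_rot"]).as_matrix()[:,2]
print(r["joint_positions"],r["position"]+.025*z,z)
t=vision.capture("top");s=vision.capture("scene")
a=cv2.resize(t["frame"][110:310,210:460],None,fx=2,fy=2);b=cv2.resize(s["frame"][150:350,240:390],None,fx=2,fy=2)
cv2.imwrite("pics/c2.png",np.hstack([a,b]))
E
```

```text
t: 2.2
position: [0.6148, 0.1178, 0.2774]
tcp_rot: [2.07, 2.109, -0.408]
wrist_force: [1.5, -0.9, -0.4]
width: 0.004
grasp_force: 0.0
t: 2.87
position: [0.6132, 0.113, 0.2022]
tcp_rot: [2.075, 2.105, -0.402]
wrist_force: [-0.0, 0.3, 0.3]
width: 0.0
grasp_force: 0.0
[ 0.17019734  0.49810994  0.21896906  1.42175711 -0.28610829  1.74549751] [0.61130222 0.1054942  0.1784113 ] [-0.07486118 -0.29922399 -0.95124172]
```

View pics/c2.png

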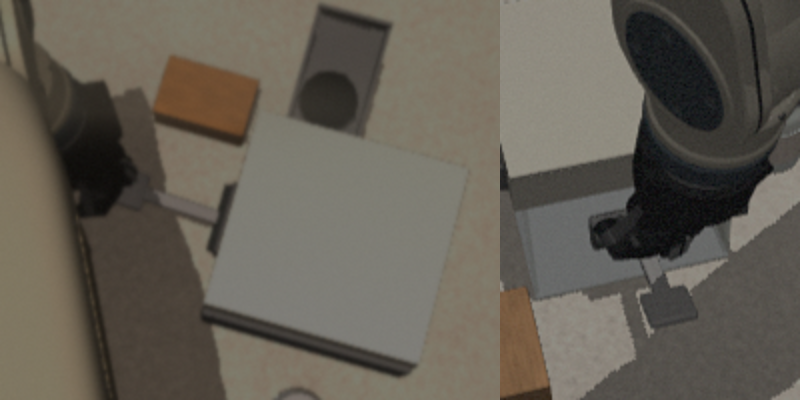

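```bash
python3 -m pendant '[[0,0.08,-0.3,0,0,0,0],[0,0,-0.4,0,0,0,0],[0,0,-0.3,0,0,0,0],[0,0,-0.2,0,0,0,0],[0,0,-0.1,0,0,0,0],[0,0,-0.1,0,0,0,0],[0,0,-0.1,0,0,0,0],[0,0,-0.1,0,0,0,0]]' && python3 -m pendant '[[0,0,-0.1,0,0,0,0],[0,0,-0.1,0,0,0,0],[0,0,-0.1,0,0,0,0],[0,0,-0.1,0,0,0,0],[0,0,-0.1,0,0,0,0],[0,0,-0.1,0,0,0,0],[0,0,-0.1,0,0,0,0],[0,0,-0.1,0,0,0,0]]'; python3 - <<'E'
from h import *
from scipy.spatial.transform import Rotation as R
r=robot.read_state();z=R.from_rotvec(r["tcp_rot"]).as_matrix()[:,2]
print(r["position"]+.025*z,z)
t=vision.capture("top");s=vision.capture("scene")
a=t["frame"][60:360,200:500];b=s["frame"][50:350,130:430]
cv2.imwrite("pics/c3.png",np.hstack([a,b]))
E
```

```text
t: 3.63
position: [0.6132, 0.1166, 0.1374]
tcp_rot: [2.074, 2.106, -0.403]
wrist_force: [-1.0, 2.4, 8.3]
width: 0.001
grasp_force: 3.5
t: 4.3
position: [0.6136, 0.1168, 0.1053]
tcp_rot: [2.074, 2.105, -0.401]
wrist_force: [2.2, 2.2, 3.7]
width: 0.003
grasp_force: 2.2
[0.61172094 0.10936148 0.08152201] [-0.07435314 -0.29867351 -0.95145454]
```

View pics/c3.png

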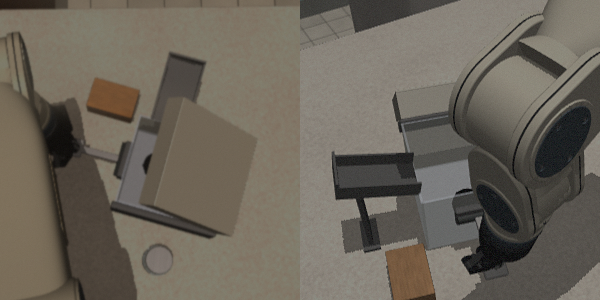

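The lid is about two-thirds open. The ball has left the chute and shows inside the bin at (147,160) in the left half. The arm is clear of the lid, so I'll press on to the stop.

```bash
python3 -m pendant '[[0,0,-0.1,0,0,0,0],[0,0,-0.1,0,0,0,0],[0,0,-0.1,0,0,0,0],[0,0,-0.08,0,0,0,0],[0,0,-0.05,0,0,0,0],[0,0,0,0,0,0,0],[0,0,0,0,0,0,0],[0,0,0,0,0,0,0]]'; python3 - <<'E'
from h import *
from scipy.spatial.transform import Rotation as R
r=robot.read_state();z=R.from_rotvec(r["tcp_rot"]).as_matrix()[:,2]
print(r["position"]+.025*z)
t=vision.capture("top");s=vision.capture("scene")
a=t["frame"][60:360,200:500];b=s["frame"][50:350,130:430]
cv2.imwrite("pics/c4.png",np.hstack([a,b]))
E
```

```text
t: 5.07
position: [0.6125, 0.1158, 0.0889]
tcp_rot: [2.074, 2.105, -0.406]
wrist_force: [-4.9, -0.5, 17.8]
width: -0.001
grasp_force: 8.3
[0.61062651 0.10831305 0.06511373]
```

View pics/c4.png

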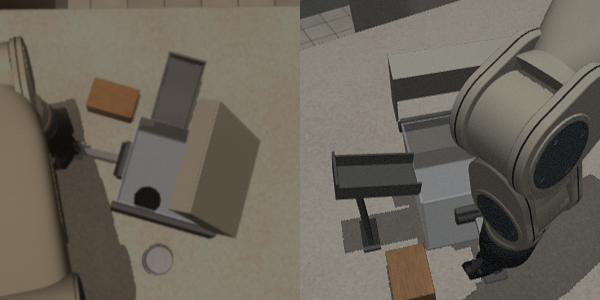

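The lever is at its stop (17.8 N), the lid is wide open, and the ball lies on the bin floor at (147,198). Now I'll ease the lever up slowly.

```bash
python3 -m pendant '[[0,0,0.03,0,0,0,0],[0,0,0.05,0,0,0,0],[0,0,0.05,0,0,0,0],[0,0,0.05,0,0,0,0],[0,0,0.05,0,0,0,0],[0,0,0.05,0,0,0,0],[0,0,0.05,0,0,0,0],[0,0,0.05,0,0,0,0]]' && python3 -m pendant '[[0,0,0.05,0,0,0,0],[0,0,0.05,0,0,0,0],[0,0,0.05,0,0,0,0],[0,0,0.05,0,0,0,0],[0,0,0.05,0,0,0,0],[0,0,0.05,0,0,0,0],[0,0,0.05,0,0,0,0],[0,0,0.05,0,0,0,0]]' && python3 -m pendant '[[0,0,0.04,0,0,0,0],[0,0,0.04,0,0,0,0],[0,0,0.04,0,0,0,0],[0,0,0.04,0,0,0,0],[0,0,0.04,0,0,0,0],[0,0,0.04,0,0,0,0],[0,0,0.04,0,0,0,0],[0,0,0.04,0,0,0,0]]' && python3 -m pendant '[[0,0,0.03,0,0,0,0],[0,0,0.03,0,0,0,0],[0,0,0.03,0,0,0,0],[0,0,0.03,0,0,0,0],[0,0,0.03,0,0,0,0],[0,0,0.03,0,0,0,0],[0,0,0.03,0,0,0,0],[0,0,0.03,0,0,0,0]]'
```

```text
t: 5.83
position: [0.6127, 0.1164, 0.1026]
tcp_rot: [2.075, 2.106, -0.405]
wrist_force: [-0.0, 3.1, 3.2]
width: 0.0
grasp_force: 1.8
t: 6.5
position: [0.6126, 0.1162, 0.1187]
tcp_rot: [2.075, 2.106, -0.406]
wrist_force: [0.4, 2.8, 5.4]
width: -0.005
grasp_force: 2.7
t: 7.17
position: [0.6123, 0.115, 0.1316]
tcp_rot: [2.074, 2.104, -0.409]
wrist_force: [-0.3, -5.0, 6.2]
width: 0.001
grasp_force: 3.1
t: 7.83
position: [0.612, 0.1144, 0.141]
tcp_rot: [2.075, 2.104, -0.411]
wrist_force: [-1.6, -5.2, 4.9]
width: 0.003
grasp_force: 3.2
```

```bash
python3 -m pendant '[[0,0,0.03,0,0,0,0],[0,0,0.03,0,0,0,0],[0,0,0.03,0,0,0,0],[0,0,0.03,0,0,0,0],[0,0,0.03,0,0,0,0],[0,0,0.03,0,0,0,0],[0,0,0.03,0,0,0,0],[0,0,0.03,0,0,0,0]]' && python3 -m pendant '[[0,0,0.05,0,0,0,0],[0,0,0.1,0,0,0,0],[0,0,0.2,0,0,0,0],[0,0,0.4,0,0,0,0],[0,0,0.4,0,0,0,0],[0,0,0.4,0,0,0,0],[0,0,0.2,0,0,0,0],[0,0,0,0,0,0,0]]'; python3 - <<'E'
from h import *
t=vision.capture("top");s=vision.capture("scene")
a=t["frame"][60:360,200:500];b=s["frame"][100:400,130:430]
cv2.imwrite("pics/c5.png",np.hstack([a,b]))
E
```

```text
t: 8.5
position: [0.6125, 0.1163, 0.1505]
tcp_rot: [2.075, 2.106, -0.406]
wrist_force: [0.0, 0.2, 0.2]
width: 0.001
grasp_force: 0.0
t: 9.17
position: [0.6132, 0.1164, 0.2227]
tcp_rot: [2.074, 2.105, -0.401]
wrist_force: [0.2, -0.2, 0.7]
width: 0.003
grasp_force: 0.0
```

View pics/c5.png

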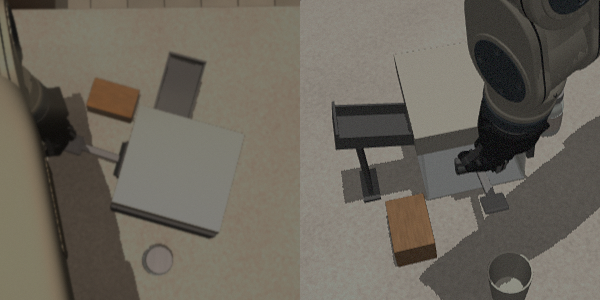

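The lid is shut, with its corners back where they started. The lever is up and clear of the gripper, the chute is empty, and the cup, jar and carton haven't moved.

```bash
python3 -m pendant '[[0,0,0,0,0,0,0],[0,0,0,0,0,0,0],[0,0,0,0,0,0,0],[0,0,0,0,0,0,0],[0,0,0,0,0,0,0],[0,0,0,0,0,0,0],[0,0,0,0,0,0,0],[0,0,0,0,0,0,0]]' && python3 -c "
from rig import order
print(order.sign_off())"
```

```text
t: 9.93
position: [0.6126, 0.1162, 0.2204]
tcp_rot: [2.075, 2.106, -0.406]
wrist_force: [-0.3, -0.4, 0.5]
width: -0.004
grasp_force: 0.0
the job is handed in; nothing more can be done
None
```

The job is handed in at about 10 s of the 42 s allowed: I pressed the lever to its stop, the ball rolled into the bin, and I eased the lid shut, leaving the cup, jar and carton in place; no verdict came back.

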